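# Release the white grinding ball

## Task

With the fingertips, push the ball dispenser's white catch tray fully home under the chutes. Then press down the orange paddle of the lane that holds the white grinding ball, so that its gate lifts and the ball rolls into the tray, and let the paddle come back up so that the gate is shut again. Leave the other lane shut with its dark ball behind the gate, do not touch the balls or pick anything up, and leave the other things on the bench where they are.

Things in the scene. Friction and masses are not known exactly. Their poses are not given: they have to be found in the camera images.
- dispenser: Fixed dispenser for milling balls; grey base (x -165 to +110, y +-95 mm), two blue chutes, two levers. Origin on the bench below the lever pivots (88 mm high, y = +-70 mm); -x is downhill, towards the catch tray (roughly the robot's left), +y points away from the robot, z up. Nothing on it is higher than 118 mm.
- tray (a joint): How far the catch tray is pulled out, m: 0 fully home (a hard stop), 0.06 fully out; it slides along the dispenser's -x as it comes out, with about 1 N of friction. Stays where it is left.
- tray_tab (a point): Middle of the outer face of the white upright push tab at the tray's outer end, 40 mm above the bench. The tab is 60 mm wide (along the dispenser's y), 4 mm thick, from 10 to 56 mm above the bench. Push it towards the dispenser's +x. Axes as the dispenser's.
- tray_floor (a point): Centre of the inner floor of the white catch tray, 13 mm above the bench. The tray is 66 (x) by 160 (y) by 24 mm high outside with 3 mm walls and a divider across the middle, one pocket per lane. Axes as the dispenser's.
- lever_near (a joint): Angle of the near lane's rocking lever, rad: 0 at rest (gate shut), 0.4 fully pressed (hard stop). The gate foot rises about 85 mm per rad and lets the 24 mm ball pass above about 0.28. A spring returns it: it takes about 2.5 N on the paddle to start and 5.5 N to hold fully down.
- lever_far (a joint): The same for the far lane's lever.
- paddle_near (a point): Middle of the top face of the near lane's orange paddle, 40 x 40 mm, at the dispenser's x = +80, y = -70 mm, 110 mm above the bench at rest, 33 mm lower when fully pressed (it then lies 2 mm further along the dispenser's +x). Press straight down.
- paddle_far (a point): The same for the far lane's paddle, at the dispenser's x = +80, y = +70 mm.
- lane_near (a point): Where the centre of a ball rests behind the shut gate of the near lane, 58 mm above the bench. The chute is open on top, 32 mm wide inside, runs along the dispenser's x at y = -42 mm from x = +30 mm (floor 63 mm high) down to the spout at x = -100 mm (40 mm high); the orange gate blade at x = -80 mm hangs from the lever's end and stops the ball.
- lane_far (a point): The same for the far lane, at y = +42 mm.
- ball_white: Loose white ceramic grinding ball, 24 mm in diameter, 43 g; origin at its centre. Waits behind the gate of either lane.
- ball_steel: Loose dark steel grinding ball, 24 mm in diameter, 56 g; origin at its centre. Waits behind the gate of the other lane.
- weigh_bottle_a: Low glass weighing bottle with lid, 42 x 42 x 58 mm, origin under its centre; a bystander.
- weigh_bottle_b: The second glass weighing bottle, same size; a bystander.
- petri: Petri dish with lid, 60 mm across, 15 mm high, origin under its centre; a bystander.
- stopper: Hollow glass stopper lying on its side, 35 x 30 x 35 mm, origin under its centre; a bystander.

How it is judged:
By the outcome, as a careful person would: the job done as asked, in the order asked, and still so for the second after the job is handed in, with the robot touching nothing.
It also fails if it takes over 48 s, if anything falls off the work surface, if the arm or the gripper's body presses on something with over 40 N, if the wrist force passes 120 N, or if a joint passes its speed limit or range.

## Robot

A 6-joint arm with a two-finger parallel gripper is mounted at the origin on a cart in front of the work surface, level with it; the furniture and walls round the work are solid. World frame = base frame: x ahead of the robot, y to its left, z up, the work surface at z = 0. Lengths are in m, angles in rad, forces in N, time in s.
With the tool pointing down it reaches from about 0.25 to 0.8 m from the base axis. Payload 3.9 kg.
Tool frame: the origin (TCP) lies midway between the tips of the shut fingers; the grasp point (between the pads) lies 19 mm behind it (robot.grasp_offset is the distance from the TCP to the grasp point, in m); z points along the fingers, y is the line along which they close (so a half turn about z gives the same grasp; the last joint's range is limited). The gripper opens to 85 mm and grips with 20 to 120 N. Pads are 22 mm wide; open, the fingers measure 114 mm over their backs; the gripper's body (76 mm by 85 mm) begins 54 mm behind the grasp point. The pads swing forward as they close: fully open they stand 13 mm farther back than shut.
Start: joints at [-1.176, 0.26, -0.138, 1.173, 0, 1.571], TCP at [0.202, -0.485, 0.231] pointing down, gripper open.
Joint ranges: [-2.78, 2.78], [-0.83, 1.72], [-1.28, 1.37], [-1.9, 2.12], [-1.57, 1.48], [-3.14, 3.14]. Speed limits (rad/s): [2.57, 2.57, 3.14, 3.14, 3.14, 3.14].

## Interface

Orientations are given as [roll, pitch, yaw] about the fixed x, y, z axes, in that order (R = Rz(yaw) Ry(pitch) Rx(roll)).
In Python, from bench import robot, read_camera, camera_params, recognise gives the robot as it stands.
- The arm moves only by the tool step_arm, never from a script. Its arguments are lists of equal length, an entry for each row: "dr": the turn, a rotation vector about the tool's x, y, z in rad, a list of three; "dp": the shift along the tool's x, y, z in cm, a list of three; "claw": the finger opening in cm, from 0 to 8.54. In form: {"dr": [[ax, ay, az], ...], "dp": [[x, y, z], ...], "claw": [claw, ...]}. A call has 1 to 10 rows; each row is the pose to reach, as a shift and turn from the pose commanded when the call began, along the tool's axes at that moment; what a row does not reach only later rows make up. A row lasts 1/8 s, in which the tool goes at most 62.5 mm and 10.7 degrees, less where a joint would pass 70% of its speed; a pose out of reach is approached as far as the arm can. A call with a gripper value outside its range is refused whole. The fingers move at their own pace and stop on an object; "grip_force" is the grip in N (left out, the last holds). Time passes only in rows, so rows that repeat a pose let the fingers close. It gives the time, the measured TCP pose, the force, the opening and the grip force at its end, in the units of the state.
- robot.sense(): the state, without advancing time (a new reading comes with each control period).
- read_camera(name): name is "scene" or "top"; returns the picture (400x640x3 uint8, red, green, blue); there is no depth.
- camera_params(name): a dict with "K" (3x3 intrinsics, pixels), "R" (3x3) and "t" (3): a world point X has camera coordinates R X + t. Camera axes: x right, y down, z forward; pixel columns grow to the right and rows downward; lengths in m; the calibration is good to about 2 mm. A picture is of the moment at which its call begins. camera_params takes no time and is no camera call.
- robot.finish_job(): hands the job in; it is judged then, once.
Trained networks look in the newest picture that a camera, given by its name, has taken for a name from the list of things; names that differ only in an ending like _2 or _b are one class to them, and where a whole thing is asked for, a point or a joint stands for the part that bears it (a point fixed in the world has none). Each returns a list of dicts, best first, with "confidence" (0 to 1); they miss things now and then, are a little off and sometimes report something else, mostly with a low value. They report only what shows in the picture. A call takes as long as a camera call.
- recognise(query, camera): "position" ([x, y, z] in m, in world coordinates, good to about 4 mm: the middle of the surface that is visible of it).
The state is a dict: "time_s": time; "joint_pos": joint angles; "qvel": joint speeds; "effort": joint torques, N m; "ee_pos": TCP position; "orientation": TCP orientation; "force": force on the tool from outside, world axes, zero at the start; "torque": the same for the moment, N m; "width": finger opening in m; "grip_force": force on a finger pad.
Only numpy, scipy, OpenCV 4.12 (cv2) and the standard library are available. Lean on these libraries where they do the work, as an engineer would, in place of code of your own. Each camera call takes 0.05 s, during which the arm holds its last target. There are 200 camera calls.

## Working session

There is one attempt and no reset: what is moved stays moved. The work goes in short steps, Python scripts to look and compute and a tool call to move; the robot and the scene stay as the last step left them, time stands still between calls to the robot, and variables do not carry over. Pictures are saved under pics/ and viewed, at most 10 in all, crops included, and the job is handed in when it is done.

Besides the shell and the picture viewer there is one more tool, called after "Emit:" by a JSON object that holds its "api" and its "payload". step_arm: Moves the arm, as the interface text tells. Its arguments: {"type":"object","properties":{"dr":{"type":"array","items":{"type":"array","items":{"type":"number"}}},"dp":{"type":"array","items":{"type":"array","items":{"type":"number"}}},"claw":{"type":"array","items":{"type":"number"}},"grip_force":{"type":"number"}},"required":["dr","dp","claw"]}

```bash
mkdir -p pics; python3 - <<'E'
from bench import robot, read_camera, camera_params, recognise
import cv2
for c in ("scene","top"):
    im=read_camera(c); cv2.imwrite(f"pics/{c}0.png",im[:,:,::-1])
    for q in ["tray_tab","tray_floor","paddle_near","paddle_far","lane_near","ball_white","ball_steel","dispenser","weigh_bottle_a","petri","stopper"]:
        try: print(c,q,[(d["position"],round(d["confidence"],2)) for d in recognise(q,c)[:3]])
        except Exception as e: print(c,q,e)
s=robot.sense(); print(s["time_s"],s["ee_pos"],s["orientation"],s["force"],s["width"])
E
```

```text
scene tray_tab [([0.6, 0.2379, 0.0207], 0.78)]
scene tray_floor [([0.6363, 0.0745, 0.0904], 0.46)]
scene paddle_near [([0.5097, 0.0959, 0.0918], 0.93)]
scene paddle_far [([0.6349, 0.0751, 0.0898], 0.95), ([0.5979, -0.2003, 0.0339], 0.67)]
scene lane_near [([0.5721, 0.1514, 0.0272], 0.82)]
scene ball_white [([0.6691, 0.3979, 0.0258], 0.58), ([0.5706, 0.1491, 0.0188], 0.5)]
scene ball_steel []
scene dispenser [([0.5706, 0.1482, 0.0218], 0.76)]
scene weigh_bottle_a [([0.4176, -0.2039, 0.0317], 0.61), ([0.5729, 0.1496, 0.0256], 0.57), ([0.5999, -0.1973, 0.0307], 0.44)]
scene petri [([0.4446, 0.4003, 0.0102], 0.83)]
scene stopper [([0.6698, 0.4021, 0.0273], 0.79)]
top tray_tab [([0.6111, 0.2469, 0.0139], 0.65)]
top tray_floor [([0.6101, 0.2425, 0.0111], 0.85)]
top paddle_near [([0.5068, 0.0303, 0.1067], 0.83)]
top paddle_far [([0.6407, 0.0088, 0.1063], 0.64)]
top lane_near [([0.5866, 0.1167, 0.0111], 0.66)]
top ball_white [([0.5853, 0.1198, 0.0152], 0.25)]
top ball_steel [([0.5842, 0.1166, 0.0112], 0.72), ([0.6281, 0.1396, 0.0667], 0.56), ([0.4226, -0.2082, 0.0399], 0.21)]
top dispenser [([0.5855, 0.1166, 0.0135], 0.97), ([0.6084, -0.2081, 0.0422], 0.43)]
top weigh_bottle_a [([0.4244, -0.2121, 0.039], 0.62), ([0.6067, -0.2095, 0.0408], 0.59), ([0.5854, 0.1161, 0.0109], 0.4)]
top petri []
top stopper []
1.2 [ 0.20192446 -0.48462254  0.23132033] [3.14155174e+00 1.20272393e-05 3.94804113e-01] [ 0.69839924  0.21698319 -0.05690632] 0.08518909121012115
```

View pics/scene0.png

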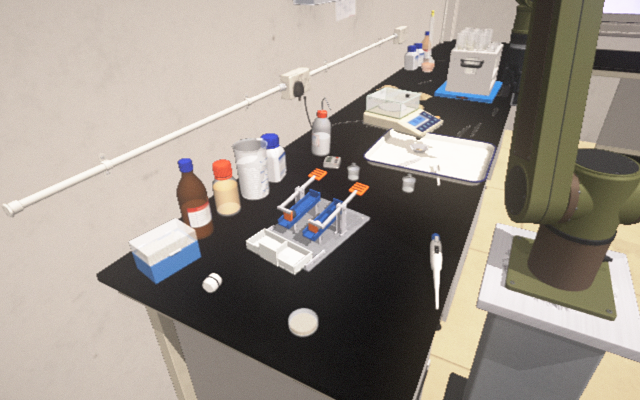

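View pics/top0.png

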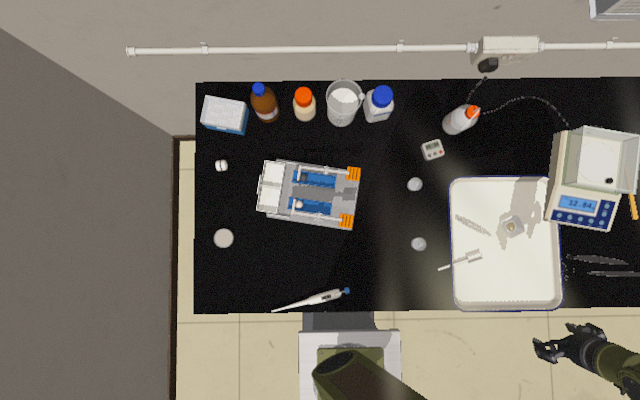

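The scene view shows the dispenser around (310,220) with paddles at (318,174) and (358,188). In the top view it is around (308,195), with the paddles at (353,173) and (347,220). Next I zoom in.

```bash
python3 - <<'E'
import cv2,numpy as np
a=cv2.imread("pics/scene0.png")[160:280,235:385]; b=cv2.imread("pics/top0.png")[150:240,250:370]
cv2.imwrite("pics/zs.png",cv2.resize(a,None,fx=5,fy=5,interpolation=cv2.INTER_CUBIC))
cv2.imwrite("pics/zt.png",cv2.resize(b,None,fx=6,fy=6,interpolation=cv2.INTER_CUBIC))
for n in("scene","top"):
    im=cv2.imread(f"pics/{n}0.png"); h=cv2.cvtColor(im,cv2.COLOR_BGR2HSV)
    m=cv2.inRange(h,(3,170,120),(18,255,255))
    k,_,st,c=cv2.connectedComponentsWithStats(m)
    print(n,[(st[i].tolist(),c[i].round(1).tolist()) for i in range(1,k) if st[i][4]>15])
from bench import camera_params
for n in("scene","top"):
    p=camera_params(n);R,t=np.array(p["R"]),np.array(p["t"]);print(n,np.round(p["K"],1).tolist(),R.round(3).tolist(),(-R.T@t).round(3))
E
```

```text
scene [([318, 111, 8, 7, 29], [321.5, 114.7]), ([213, 160, 19, 19, 260], [221.8, 169.0]), ([308, 168, 19, 13, 120], [318.0, 173.6]), ([349, 182, 20, 14, 155], [359.1, 188.1]), ([285, 214, 7, 7, 34], [288.3, 216.6]), ([310, 225, 7, 7, 33], [313.0, 228.3])]
top [([294, 87, 18, 20, 294], [303.1, 96.3]), ([254, 97, 13, 12, 112], [259.8, 102.7]), ([465, 105, 13, 14, 96], [470.5, 110.8]), ([346, 166, 15, 15, 166], [353.3, 173.0]), ([339, 214, 15, 14, 154], [346.2, 220.4])]
scene [[383.2, 0.0, 321.8], [0.0, 383.2, 193.7], [0.0, 0.0, 1.0]] [[-0.883, -0.47, -0.014], [-0.231, 0.459, -0.858], [0.41, -0.754, -0.513]] [0.16  0.834 0.619]
top [[380.7, 0.0, 319.8], [0.0, 380.7, 196.0], [0.0, 0.0, 1.0]] [[-0.016, -1.0, 0.007], [-0.997, 0.015, -0.081], [0.081, -0.008, -0.997]] [0.477 0.092 1.218]
```

View pics/zs.png

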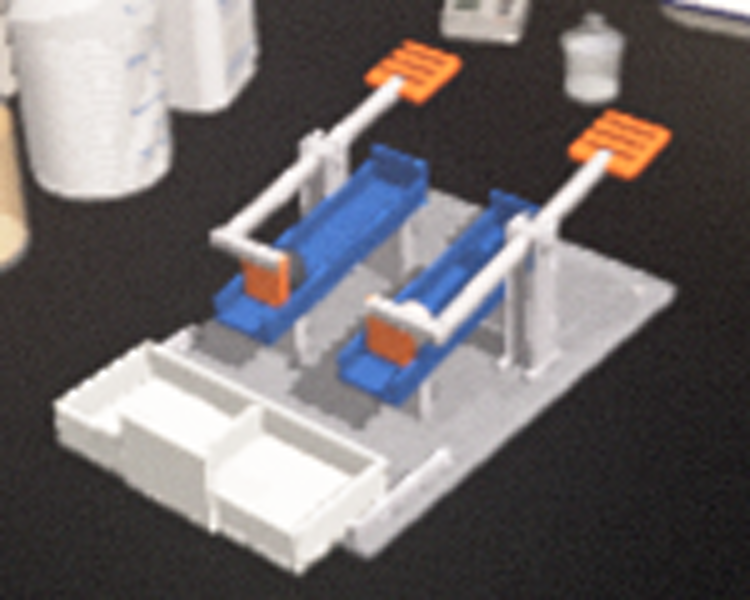

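View pics/zt.png

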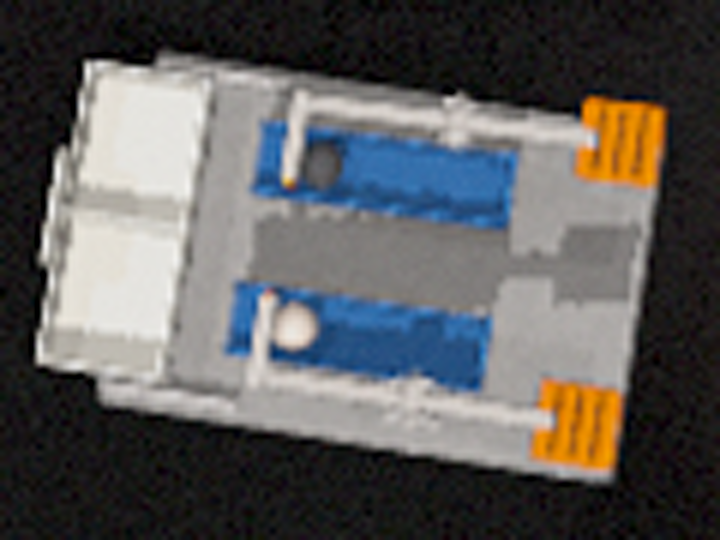

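The white ball shows in the near (lower) lane, at top crop (295,325), and the dark ball is in the far lane at (322,160). The tray is pulled out at left. I fit the dispenser pose from keypoints in both views.

```bash
cat > h.py <<'E'
import numpy as np
from bench import camera_params
from scipy.optimize import least_squares
def P(n,X):
    p=camera_params(n);c=np.array(p["R"])@X+np.array(p["t"]);q=np.array(p["K"])@c;return q[:2]/q[2]
def W(p,X):
    x,y,a=p[:3];c,s=np.cos(a),np.sin(a);return np.array([x+c*X[0]-s*X[1],y+s*X[0]+c*X[1],X[2]])
def S(u,v):return "scene",np.array([235+u/5,160+v/5])
def T(u,v):return "top",np.array([250+u/6,150+v/6])
E
python3 - <<'E'
from h import *
obs=[((.08,-.07,.110),("scene",np.array([359.1,188.1]))),((.08,.07,.110),("scene",np.array([318.0,173.6]))),
((.08,-.07,.110),("top",np.array([346.2,220.4]))),((.08,.07,.110),("top",np.array([353.3,173.0]))),
((-.080+.012,-.042,.058),T(296,325)),((-.080+.012,.042,.058),T(322,160)),]
# tray corners: ('t',dx,y,z)
tr=[((-.033,.08,.024),T(88,60)),((-.033,-.08,.024),T(40,365)),((.033,.08,.024),T(212,80)),((.033,-.08,.024),T(165,380)),
((-.033,.08,.024),S(58,408)),((.033,-.08,.024),S(383,462)),((.033,.08,.024),S(150,345))]
def f(p):
    r=[P(c,W(p,X))-uv for X,(c,uv) in obs]
    r+=[P(c,W(p,(X[0]+p[3],X[1],X[2])))-uv for X,(c,uv) in tr]
    return np.concatenate(r)
s=least_squares(f,[.58,.11,-1.7,-.15],loss="soft_l1");p=s.x;print(p);print(s.fun.reshape(-1,2).round(1))
for k in range(2):
  o=[obs[k],obs[k+2]]
  q=least_squares(lambda X:np.concatenate([P(c,X)-uv for _,(c,uv) in o]),[.55,.1,.1]).x;print("paddle tri",q,W(p,obs[k][0]))
# tab corner top: scene & top
for sa,ta in((S(120,420),T(62,148)),(S(213,460),T(42,262))):
  q=least_squares(lambda X:np.concatenate([P(c,X)-uv for c,uv in(sa,ta)]),[.55,.1,.1]);print("tab tri",q.x,q.cost)
for y in(.03,-.03):
  w=W(p,(p[3]-.037,y,.056));a=P("scene",w);b=P("top",w);print("tab pred",w,(a-[235,160])*5,(b-[250,150])*6)
w=W(p,(.11,-.095,.006));print("base corner",(P("scene",w)-[235,160])*5,(P("top",w)-[250,150])*6)
w=W(p,(-.165,-.095,.006));print("base corner",(P("scene",w)-[235,160])*5,(P("top",w)-[250,150])*6)
E
```

```text
[ 0.5785275   0.07360264 -1.74655527 -0.16406685]
[[ 0.  -1.9]
 [ 0.1 -1.9]
 [ 0.1 -0.2]
 [ 0.3  0. ]
 [-0.8 -0.5]
 [-0.7  0. ]
 [ 0.5 -0.1]
 [-0.3 -1.1]
 [ 0.3 -0.2]
 [-0.3 -0.3]
 [ 0.1  0.6]
 [ 1.2  1.1]
 [ 0.6  0.7]]
paddle tri [0.4953295  0.00700224 0.10408321] [0.49561748 0.00707499 0.11      ]
paddle tri [ 0.63419988 -0.01719317  0.10366809] [ 0.63346066 -0.01740477  0.11      ]
tab tri [0.64217717 0.26609164 0.04478846] 0.014589148937858743
tab tri [0.58230464 0.27553965 0.04963091] 0.0003188824629567082
tab pred [0.64322296 0.26632621 0.056     ] [116.1408588  401.14825977] [ 57.84565494 142.28598352]
tab pred [0.58414731 0.27681754 0.056     ] [207.02731562 449.62634442] [ 37.57881456 257.45344976]
base corner [680.47328252 282.70069132] [611.55164692 480.55328032]
base corner [368.95025633 547.4545373 ] [ 98.56578411 397.44620308]
```

Emit:
{"api": "step_arm", "payload": {"dr": [[0,0,-0.15],[0,0,-0.3],[0,0,-0.45],[0,0,-0.6],[0,0,-0.75],[0,0,-0.9],[0,0,-1.0],[0,0,-1.0],[0,0,-1.0],[0,0,-1.0]], "dp": [[4.6,-3.8,0],[9.2,-7.6,0],[13.8,-11.4,0],[18.4,-15.2,0],[23,-19,0],[27.6,-22.8,0],[32.2,-26.6,0],[36.8,-30.4,0],[41.4,-34.2,0],[46,-38,0]], "claw": [0,0,0,0,0,0,0,0,0,0]}}

```text
time_s: 2.45
ee_pos: [0.4812, 0.045, 0.2316]
orientation: [3.141, 0.0, 1.395]
force: [1.1, -1.4, 0.4]
width: -0.0001
grip_force: 0.0
```

Emit:
{"api": "step_arm", "payload": {"dr": [[0,0,0],[0,0,0],[0,0,0],[0,0,0],[0,0,0],[0,0,0],[0,0,0],[0,0,0],[0,0,0],[0,0,0]], "dp": [[4.7,1.5,0],[9.4,3.0,0],[14,4.6,0],[18.8,6.1,0],[23.5,7.6,0],[28.1,9.1,0],[28.1,9.1,4],[28.1,9.1,8],[28.1,9.1,12],[28.1,9.1,12]], "claw": [0,0,0,0,0,0,0,0,0,0]}}

```text
time_s: 3.7
ee_pos: [0.6162, 0.3024, 0.1073]
orientation: [-3.135, 0.005, 1.395]
force: [0.0, -0.1, -0.9]
width: 0.0002
grip_force: 0.0
```

Emit:
{"api": "step_arm", "payload": {"dr": [[0,0,0],[0,0,0],[0,0,0],[0,0,0],[0,0,0]], "dp": [[0,0,3],[0,0,5.5],[0,0,7],[0,0,7],[0,0,7]], "claw": [0,0,0,0,0]}}

```text
time_s: 4.32
ee_pos: [0.6203, 0.3043, 0.0429]
orientation: [3.14, -0.001, 1.395]
force: [0.6, 0.4, -0.3]
width: 0.0
grip_force: 0.0
```

```bash
python3 - <<'E'
from bench import robot, read_camera
import cv2
a=read_camera("scene")[130:290,200:400,::-1]; b=read_camera("top")[130:250,230:380,::-1]
cv2.imwrite("pics/j1.png",cv2.hconcat([cv2.resize(a,(400,320),interpolation=cv2.INTER_CUBIC),cv2.resize(b,(400,320),interpolation=cv2.INTER_CUBIC)]))
s=robot.sense();print(s["ee_pos"],s["force"])
E
```

```text
[0.62024218 0.30431417 0.04293181] [ 0.01499796 -1.14901224  0.78222678]
```

View pics/j1.png

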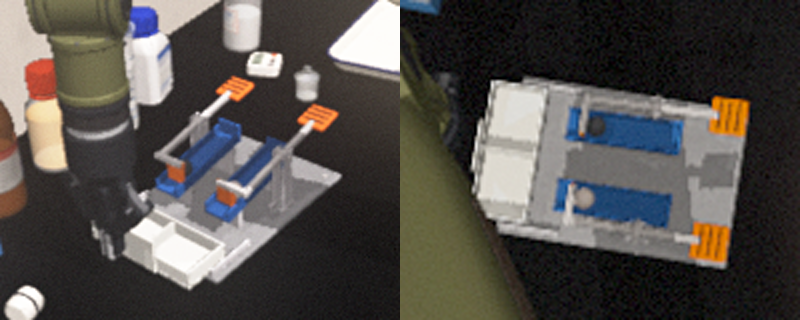

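Emit:
{"api": "step_arm", "payload": {"dr": [[0,0,0],[0,0,0],[0,0,0],[0,0,0],[0,0,0],[0,0,0],[0,0,0],[0,0,0],[0,0,0],[0,0,0]], "dp": [[-0.6,0,0.8],[-1.2,0,0.8],[-1.6,0,0.8],[-2,0,0.8],[-2.4,0,0.8],[-2.8,0,0.8],[-3.2,0,0.8],[-3.6,0,0.8],[-4,0,0.8],[-4.3,0,0.8]], "claw": [0,0,0,0,0,0,0,0,0,0]}}

```text
time_s: 5.68
ee_pos: [0.6117, 0.2612, 0.0334]
orientation: [3.142, -0.0, 1.395]
force: [0.0, 0.6, -0.9]
width: -0.0001
grip_force: 0.6
```

Emit:
{"api": "step_arm", "payload": {"dr": [[0,0,0],[0,0,0],[0,0,0],[0,0,0]], "dp": [[-0.3,0,0],[-0.6,0,0],[-0.9,0,0],[-1.2,0,0]], "claw": [0,0,0,0]}}

```text
time_s: 6.18
ee_pos: [0.6096, 0.2495, 0.0334]
orientation: [3.141, -0.0, 1.395]
force: [0.3, 1.4, -0.5]
width: 0.0002
grip_force: 0.6
```

```bash
python3 - <<'E'
from bench import robot, read_camera
import cv2
a=read_camera("scene")[130:290,200:400,::-1]; b=read_camera("top")[130:250,230:380,::-1]
cv2.imwrite("pics/j2.png",cv2.hconcat([cv2.resize(a,(400,320),interpolation=cv2.INTER_CUBIC),cv2.resize(b,(400,320),interpolation=cv2.INTER_CUBIC)]))
s=robot.sense();print(s["ee_pos"],s["force"])
E
```

```text
[0.60945936 0.24905806 0.03334441] [0.03181631 0.44734988 0.20198481]
```

View pics/j2.png

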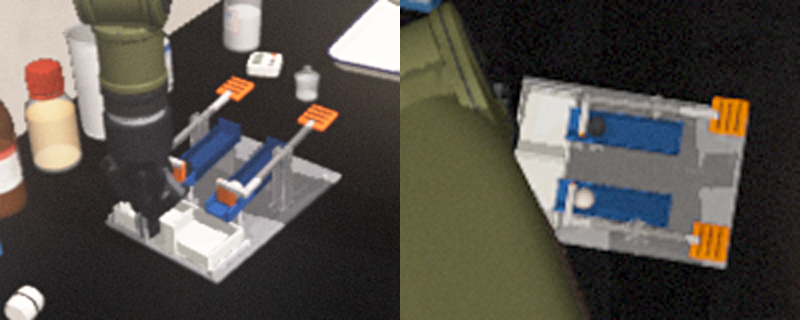

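The tray has moved in, with its inner edge now near x≈565 under the spouts. I keep going until the hard stop.

Emit:
{"api": "step_arm", "payload": {"dr": [[0,0,0],[0,0,0],[0,0,0],[0,0,0]], "dp": [[-0.2,0,0],[-0.4,0,0],[-0.6,0,0],[-0.7,0,0]], "claw": [0,0,0,0]}}

```text
time_s: 6.78
ee_pos: [0.6088, 0.2453, 0.0334]
orientation: [-3.141, -0.005, 1.396]
force: [0.5, 8.9, -2.6]
width: 0.0005
grip_force: 4.3
```

Emit:
{"api": "step_arm", "payload": {"dr": [[0,0,0],[0,0,0],[0,0,0]], "dp": [[-0.2,0,0],[-0.4,0,0],[-0.4,0,0]], "claw": [0,0,0]}}

```text
time_s: 7.15
ee_pos: [0.6088, 0.2453, 0.0336]
orientation: [-3.141, -0.013, 1.398]
force: [0.7, 16.6, -5.6]
width: 0.0
grip_force: 8.0
```

Emit:
{"api": "step_arm", "payload": {"dr": [[0,0,0],[0,0,0],[0,0,0],[0,0,0],[0,0,0],[0,0,0],[0,0,0],[0,0,0],[0,0,0]], "dp": [[0.8,0,0],[2,0,0],[3.5,0,0],[3.5,0,0],[3.5,0,-4],[3.5,0,-9],[3.5,0,-14],[3.5,0,-16],[3.5,0,-16]], "claw": [0,0,0,0,0,0,0,0,0]}}

```text
time_s: 8.28
ee_pos: [0.615, 0.2734, 0.1956]
orientation: [3.138, -0.002, 1.394]
force: [0.2, -0.2, -0.3]
width: -0.0001
grip_force: 0.0
```

Emit:
{"api": "step_arm", "payload": {"dr": [[0,0,0],[0,0,0],[0,0,0],[0,0,0],[0,0,0],[0,0,0],[0,0,0],[0,0,0],[0,0,0],[0,0,0]], "dp": [[-4.8,-1.2,0],[-9.6,-2.4,0],[-14.4,-3.6,0],[-19.2,-4.8,0],[-24,-6,0],[-28.4,-7.1,0],[-28.4,-7.1,3],[-28.4,-7.1,5.5],[-28.4,-7.1,5.5],[-28.4,-7.1,5.5]], "claw": [0,0,0,0,0,0,0,0,0,0]}}

```text
time_s: 9.52
ee_pos: [0.4939, 0.0061, 0.1381]
orientation: [-3.141, 0.0, 1.395]
force: [0.5, -0.5, 1.3]
width: -0.0001
grip_force: 0.0
```

```bash
python3 - <<'E'
from bench import robot, read_camera
import cv2
a=read_camera("scene")[130:290,220:420,::-1]; b=read_camera("top")[130:250,230:380,::-1]
cv2.imwrite("pics/j3.png",cv2.hconcat([cv2.resize(a,(400,320),interpolation=cv2.INTER_CUBIC),cv2.resize(b,(400,320),interpolation=cv2.INTER_CUBIC)]))
s=robot.sense();print(s["ee_pos"],s["force"])
from h import *
print(P("scene",s["ee_pos"]),P("top",s["ee_pos"]))
p=(.5785,.0736,-1.7466);w=W(p,(.081,-.07,.11));print(w)
E
```

```text
[0.49479854 0.00626739 0.13898234] [ 0.67098961 -1.0570543  -0.19711606]
[359.94090346 176.53228295] [347.37178357 220.30204092]
[0.4954121  0.00609147 0.11      ]
```

View pics/j3.png

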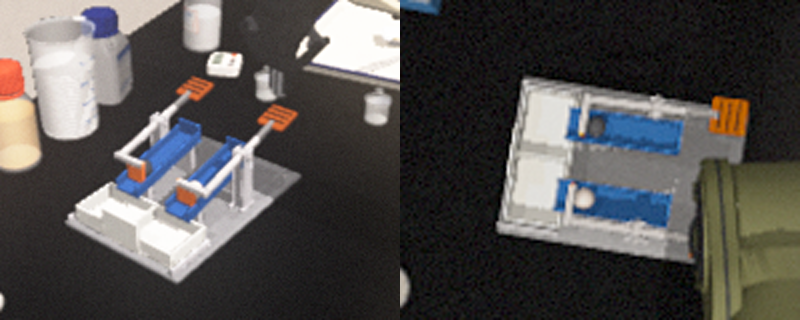

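The tray looks fully home. However, the scene view does not show the gripper over the near paddle, where it should project to about (360,176), so I check the full picture.

```bash
python3 - <<'E'
from bench import robot, read_camera
import cv2
cv2.imwrite("pics/s4.png",read_camera("scene")[:,:,::-1])
s=robot.sense();print(s["time_s"],s["ee_pos"],s["joint_pos"],s["force"])
E
```

```text
9.675 [0.49492711 0.00626061 0.13911756] [ 1.26810458e-02  2.67882195e-01 -3.80590648e-01  9.20670505e-01
 -4.96986181e-05  1.75918932e+00] [-0.24249785  0.75155351 -0.17724339]
```

View pics/s4.png

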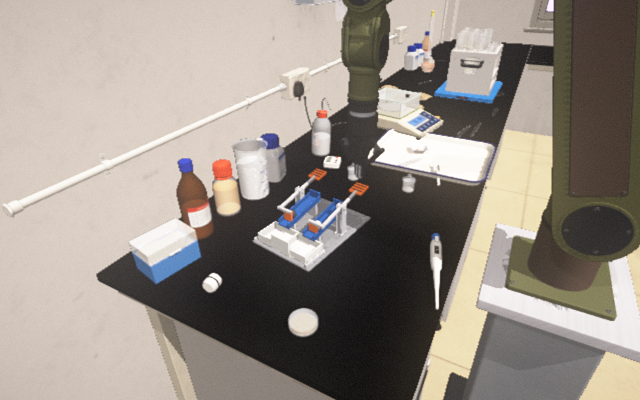

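The arm is above the near paddle at (365,110). The black gripper just blends into the black bench. Now I press.

Emit:
{"api": "step_arm", "payload": {"dr": [[0,0,0],[0,0,0],[0,0,0],[0,0,0],[0,0,0],[0,0,0],[0,0,0],[0,0,0],[0,0,0],[0,0,0]], "dp": [[0,0,1.5],[0,0,2.5],[0,0,3.2],[0,0,3.9],[0,0,4.6],[0,0,5.3],[0,0,6.0],[0,0,6.0],[0,0,6.0],[0,0,6.0]], "claw": [0,0,0,0,0,0,0,0,0,0]}}

```text
time_s: 10.92
ee_pos: [0.4945, 0.0061, 0.0786]
orientation: [3.141, -0.0, 1.395]
force: [-0.5, -0.6, 4.3]
width: 0.0001
grip_force: 2.5
```

```bash
python3 - <<'E'
from bench import robot, read_camera
import cv2
a=read_camera("scene")[150:270,240:390,::-1]; b=read_camera("top")[130:250,230:380,::-1]
cv2.imwrite("pics/j5.png",cv2.hconcat([cv2.resize(a,(400,320),interpolation=cv2.INTER_CUBIC),cv2.resize(b,(400,320),interpolation=cv2.INTER_CUBIC)]))
s=robot.sense();print(s["ee_pos"],s["force"])
E
```

```text
[0.49449016 0.00615264 0.0786048 ] [ 0.89110777 -1.93942122  5.64174034]
```

View pics/j5.png

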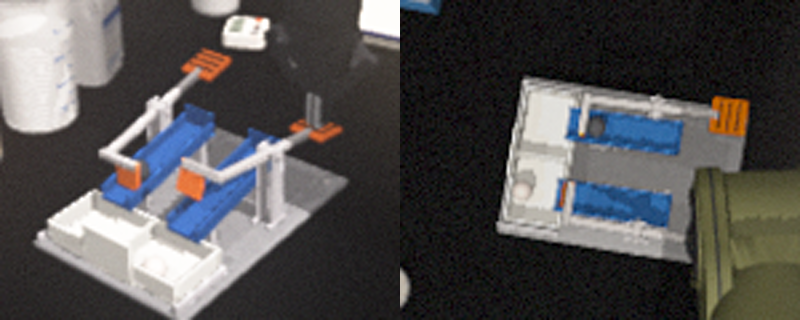

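The near gate is up and the white ball sits in the tray's near pocket (top crop (525,188)). The dark ball is still behind the far gate. I release the paddle and lift clear.

Emit:
{"api": "step_arm", "payload": {"dr": [[0,0,0],[0,0,0],[0,0,0],[0,0,0],[0,0,0],[0,0,0],[0,0,0],[0,0,0],[0,0,0],[0,0,0]], "dp": [[0,0,-0.8],[0,0,-1.6],[0,0,-2.4],[0,0,-3.2],[0,0,-4],[0,0,-6],[0,0,-9],[0,0,-12],[0,0,-12],[0,0,-12]], "claw": [0,0,0,0,0,0,0,0,0,0]}}

```text
time_s: 12.28
ee_pos: [0.4932, 0.0061, 0.1975]
orientation: [-3.14, 0.0, 1.395]
force: [0.1, -0.1, -0.5]
width: -0.0003
grip_force: 0.0
```

```bash
python3 - <<'E'
from bench import robot, read_camera
import cv2
a=read_camera("scene")[150:270,240:390,::-1]; b=read_camera("top")[130:250,230:380,::-1]
cv2.imwrite("pics/j6.png",cv2.hconcat([cv2.resize(a,(400,320),interpolation=cv2.INTER_CUBIC),cv2.resize(b,(400,320),interpolation=cv2.INTER_CUBIC)]))
s=robot.sense();print(s["time_s"],s["ee_pos"],s["force"])
E
```

```text
12.375 [0.49290985 0.00608516 0.19698494] [-0.02183971  0.22185251 -0.39383214]
```

View pics/j6.png

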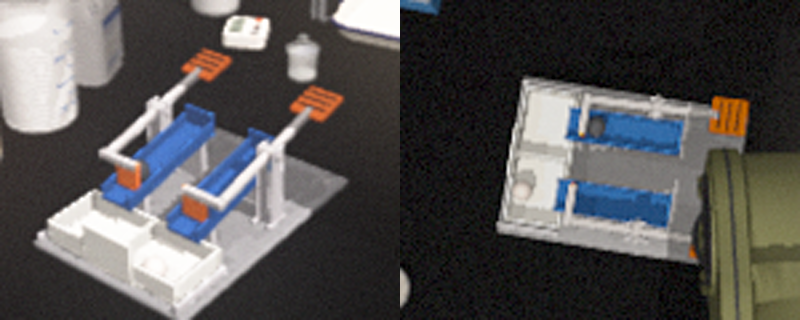

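The near paddle is back up and its gate is shut. The white ball is in the near pocket, the dark ball is still behind the far gate, the tray is home and the arm is clear.

```bash
python3 -c "
from bench import robot
print(robot.finish_job())"
```

```text
the job is handed in; nothing more can be done
None
```

The job is handed in: tray pushed to its hard stop, white ball released from the near lane into the tray, near gate shut again, and the far lane still shut with its dark ball.

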